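Take the push-fit spout off the water filter for rinsing

TASK

Closing time at the hot-cake stand: the spout of the bench water filter has to go for rinsing. Squeeze its blue release ring in against the spout and, keeping it squeezed, draw the spout straight off the steel tube; then lower it into the stainless pan before you let go of it. Leave the jug, the three bottles and the lidded box where they stand.

Things in the scene. Friction and masses are not known exactly. Their poses are not given: they have to be found in the camera images.
- spout_center (a point): Centre of the white push-fit spout elbow (loose, about 90 g) on the level outlet tube, on the tube's axis, 190 mm above the table. x runs along the tube away from the filter (the spout comes off along +x), z up. It is midway between the two faces that are squeezed: blue ring face at x = -27.5 mm, thumb face at x = +27.5 mm; between them a 32 mm round barrel and a 30 mm block.
- ring_face (a point): Centre of the outer face of the blue release ring (a flange 34 mm across, 4 mm thick, round the 12 mm tube, so it stands 11 mm above the top of the tube). Squeezed from above, one finger stands over the tube and bears on the ring's upper part. The tube is bare for 88 mm behind this face.
- thumb_face (a point): Centre of the flat thumb face at the spout's free end: a plate 34 mm square, 6 mm thick, facing away from the filter. Its top edge is 17 mm above this point, as high as the ring's. The other finger bears here; 55 mm from the ring face, 51 mm once the ring is in.
- spout_tip (a point): Tip of the nozzle that hangs down from the spout, 60 mm below the tube's axis, 14.5 mm from the centre towards the thumb face; the nozzle is 13 to 22 mm thick.
- release_ring (a joint): How far the blue ring is pressed into the spout, m: 0 = out (the collet grips the tube, no pull gets the spout off), 0.004 = fully in. Sprung: 4 N to start it, 9 N to hold it in; it springs out when let go. The spout slides on the tube only while the ring is in by over 3 mm; else it has about 1 mm of play outwards, 3 mm further onto the tube.
- tube_end (a point): End of the fixed 12 mm steel tube, on its axis, hidden in the spout at the start, 4.5 mm from the spout's centre towards the thumb face. x points along the tube out of the filter. The tube reaches 32 mm into spout and ring, so the spout is clear after 32 mm of travel.
- filter: Bench water filter, fixed: white round head 120 mm across (top 232 mm above the table), clear bowl, steel bracket. Origin on the table under the head's axis; x is the direction of the outlet tube, which ends 204.5 mm from the origin. A black drip tray 130 x 110 x 20 mm lies under the spout.
- pan_floor (a point): Centre of the inner floor of the loose, empty stainless pan: 154 mm along its x, 256 mm along its y, 65 mm high, walls 3 mm thick, floor 3 mm above the table, a flat rim 7 mm wide outside the walls. z up.
- jug: Clear measuring jug, 90 mm across with a handle on its +y side reaching 82 mm from its axis, 115 mm high, standing beside the drip tray. Origin at the centre of its underside. To be left alone.
- bottle_yellow: Yellow batter bottle with red cap, 70 mm across, 208 mm high. Origin at the centre of its underside. To be left alone.
- bottle_pink: Pink batter bottle, same size. To be left alone.
- bottle_teal: Teal batter bottle, same size. To be left alone.
- green_box: Clear food box with a green lid, 118 x 158 x 72 mm. Origin at the centre of its underside. To be left alone.
There are look-alikes about, which are no part of the job. Of the things like the part that bears spout_center, leave any that is turquoise; of the rest the larger one is meant.

How it is judged:
On the way, in this order (a step that is already met when the one before it is completed fails the run):
1. the release ring is pressed in while the spout is still on the tube (value of joint release_ring above 0.003 m and distance between spout_center and tube_end below 0.02 m), for 0.1 s.
2. the spout is drawn clear of the tube with its ring still squeezed in (distance between spout_center and tube_end above 0.038 m and value of joint release_ring above 0.003 m), for 0.1 s.
3. the spout is lowered into the pan while still held: its centre over the pan's floor and less than 100 mm above it (the nozzle's tip about 25 mm or more below the rim when upright) (z of spout_center in the frame of pan_floor below 0.1 m and x of spout_center in the frame of pan_floor between -0.075 and 0.075 m and y of spout_center in the frame of pan_floor between -0.125 and 0.125 m and contact force between the fingers and spout above 0.5 N), for 0.1 s.
At the end, for the whole second after the job is handed in: The spout lies or stands at rest inside the pan (its centre within the pan's walls and less than 75 mm above the pan's floor), the pan level on the table, and the spout has been let go (z of spout_center in the frame of pan_floor below 0.075 m and x of spout_center in the frame of pan_floor between -0.075 and 0.075 m and y of spout_center in the frame of pan_floor between -0.125 and 0.125 m and angle between pan_floor's own z axis and vertical below 0.1 rad and linear speed of spout below 0.03 m/s); the robot touches nothing.
It fails at once if the jug is tipped or shifted by more than 40 mm (distance of jug from where it was at the start of the episode above 0.04 m or angle between jug's own z axis and vertical above 0.5 rad).
It fails at once if a bottle is tipped or shifted by more than 40 mm (distance of any of bottle_yellow, bottle_pink, bottle_teal from where it was at the start of the episode above 0.04 m or angle between any of bottle_yellow, bottle_pink, bottle_teal's own z axis and vertical above 0.5 rad).
It fails at once if the lidded box is shifted by more than 40 mm (distance of green_box from where it was at the start of the episode above 0.04 m).
It also fails if it takes over 38 s, if anything falls off the work surface, if the arm or the gripper's body presses on something with over 40 N, if the wrist force passes 120 N, or if a joint passes its speed limit or range.

ROBOT

A 6-joint arm with a two-finger parallel gripper is mounted at the origin on the work surface. World frame = base frame: x ahead of the robot, y to its left, z up, the work surface at z = 0. Lengths are in m, angles in rad, forces in N, time in s.
With the tool pointing down it reaches from about 0.3 to 0.75 m from the base axis. Payload 8.5 kg.
Tool frame: the origin (TCP) lies between the finger pads; the fingertips stand 19 mm ahead of it and the grasp point (between the pads) is the TCP (ctrl.finger_overhang is the distance from the TCP to the fingertips, in m); z points along the fingers, y is the direction in which the jaws open and shut (so a half turn about z gives the same grasp; the last joint's range is limited). The gripper opens to 88 mm and grips with 3 to 60 N. Pads are 18 mm wide; open, the fingers measure 123 mm over their backs; the gripper's body (75 mm by 187 mm) begins 45 mm behind the grasp point.
Start: joints at [1.051, 0.381, 1.297, -0, 1.464, -0.215], TCP at [0.165, 0.525, 0.258] pointing down, gripper open.
Joint ranges: [-3.11, 3.11], [-0.89, 2.33], [0.22, 2.48], [-1.42, 4.56], [0.17, 2.85], [-2.88, 2.88]. Speed limits (rad/s): [2.39, 2.39, 3.14, 3.14, 3.14, 3.14].

INTERFACE

Orientations are given as a unit quaternion [x, y, z, w].
In Python, from workcell import status, vision, workorder, ctrl gives the robot as it stands.
- The arm moves only by the shell command python3 -m pendant 'ROWS' [OPENING]. ROWS is JSON, a list of rows, each an object of numbers: "x", "y", "z": the shift along the tool's x, y, z in mm; "rx", "ry", "rz": the turn, a rotation vector about the tool's x, y, z in rad. A call has 1 to 5 rows; each row is the pose to reach, as a shift and turn from the pose measured when the call began, along the tool's axes at that moment; what a row does not reach only later rows make up. A row lasts 1/8 s, in which the tool goes at most 62.5 mm and 10.7 degrees, less where a joint would pass 70% of its speed; a pose out of reach is approached as far as the arm can. A call with a gripper value outside its range is refused whole. OPENING is the finger opening in mm, from 0 to 88.1, set as the call begins (- or left out, the last holds). The fingers move at their own pace and stop on an object; the grip force is fixed at half the most. Time passes only in rows, so rows that repeat a pose let the fingers close. It gives the time, the measured TCP pose, the force and the opening at its end, in the units of the state.
- status.get_obs(): the state, without advancing time (a new reading comes with each control period).
- vision.snapshot(name): name is "scene" or "side" or "wrist"; returns (picture, depth): 420x560x3 uint8, red, green, blue; 420x560 float32, m along the optical axis (not along the pixel's ray), 0 where there is no reading.
- vision.get_calibration(name): a dict with "fovy" (degrees; the focal length in pixels is half the picture's height over the tangent of half this angle, whatever the lens; pixels are square), "cx", "cy" (the principal point, pixels), "extrinsics" (4x4, takes a point from camera to world coordinates). Camera axes: x right, y down, z forward; pixel columns grow to the right and rows downward; lengths in m; the calibration is good to about 2 mm. A picture is of the moment at which its call begins: read the wrist's pose just before it. get_calibration takes no time and is no camera call; for the wrist camera it gives the pose at the moment of the call.
- workorder.hand_in(): hands the job in, once; it reports no verdict.
The state is a dict: "time": time; "qpos": joint angles; "qvel": joint speeds; "joint_efforts": joint torques, N m; "tcp_pos": TCP position; "orientation": TCP orientation; "ft_force": force on the tool from outside, world axes, zero at the start; "torque": the same for the moment, N m; "gripper_width": finger opening in m.
Only numpy, scipy, OpenCV 4.12 (cv2) and the standard library are available. Lean on these libraries where they do the work, as an engineer would, in place of code of your own. Each camera call takes 0.05 s, during which the arm holds its last target.

## Working session

There is one attempt and no reset: what is moved stays moved. The work goes in short steps, Python scripts to look and compute and a shell command to move; the robot and the scene stay as the last step left them, time stands still between calls to the robot, and variables do not carry over. Pictures are saved under pics/ and viewed, and the job is handed in when it is done.

```bash
ls; mkdir -p pics
python3 - <<'E'
from workcell import status, vision, workorder, ctrl
import cv2
o=status.get_obs(); print(o)
for n in ("scene","side","wrist"):
    c=vision.get_calibration(n); print(n,c)
    p,d=vision.snapshot(n)
    cv2.imwrite(f"pics/{n}0.png",p[:,:,::-1])
    import numpy as np; np.savez(f"pics/{n}0.npz",p=p,d=d,E=c["extrinsics"],f=210/np.tan(np.radians(c["fovy"]/2)),cx=c["cx"],cy=c["cy"])
print(ctrl.finger_overhang, status.get_obs()["time"])
E
```

```text
pics
{'time': 0.0, 'qpos': array([ 1.05072470e+00,  3.81202578e-01,  1.29825668e+00,  1.44120891e-05,
        1.46358992e+00, -2.15331778e-01]), 'qvel': array([ 0.0011623 , -0.00115258, -0.00106244,  0.00036822,  0.00063979,
        0.00047758]), 'joint_efforts': array([ 5.74611058e-04, -4.37938750e+01, -2.24560994e+01,  7.14283716e-02,
        3.52459482e-02, -8.45749446e-05]), 'tcp_pos': array([0.16491304, 0.52443139, 0.25713559]), 'orientation': array([ 1.51781752e-01,  9.88413764e-01, -6.77006705e-04, -2.68474807e-04]), 'ft_force': array([-0.09103841,  0.33971022, -0.07192356]), 'torque': array([ 0.02184525, -0.00105052, -0.01373912]), 'gripper_width': 0.08826599053044683}
scene {'fovy': 56.492124054997426, 'cx': 278.9861823521013, 'cy': 202.76570497471485, 'extrinsics': array([[-0.85169313,  0.37484249, -0.36621295,  0.90682995],
       [ 0.52383798,  0.62841719, -0.5750527 ,  0.57577781],
       [ 0.01458033, -0.68160468, -0.73157534,  0.89733783],
       [ 0.        ,  0.        ,  0.        ,  1.        ]])}
side {'fovy': 57.546985361583964, 'cx': 277.6272594886291, 'cy': 205.0259176846117, 'extrinsics': array([[ 8.02788638e-01, -4.56330560e-01,  3.83787472e-01,
         7.24858350e-02],
       [-5.96263539e-01, -6.13910613e-01,  5.17284787e-01,
        -6.39720229e-01],
       [-4.41653989e-04, -6.44108826e-01, -7.64933739e-01,
         1.00692276e+00],
       [ 0.00000000e+00,  0.00000000e+00,  0.00000000e+00,
         1.00000000e+00]])}
wrist {'fovy': 64.13069697738545, 'cx': 281.8687225388772, 'cy': 212.96812830387543, 'extrinsics': array([[ 0.29878874,  0.90501618,  0.30277219,  0.08560783],
       [ 0.95431848, -0.2829401 , -0.09602681,  0.54900313],
       [-0.00123943,  0.31763282, -0.94821298,  0.3847544 ],
       [ 0.        ,  0.        ,  0.        ,  1.        ]])}
0.019 0.15
```

View pics/scene0.png

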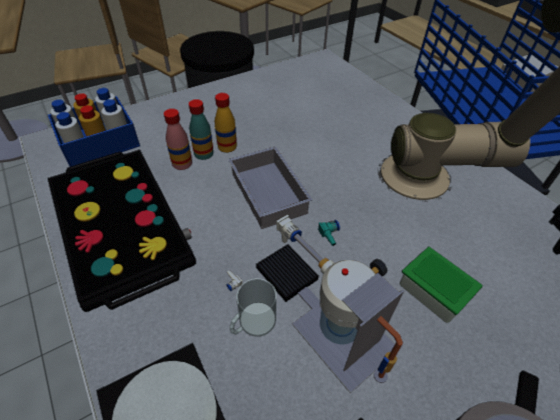

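View pics/side0.png

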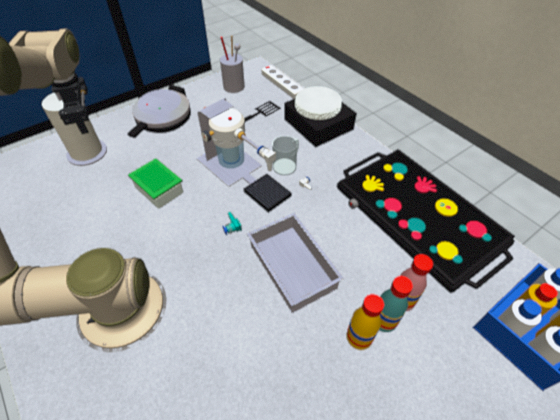

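View pics/wrist0.png

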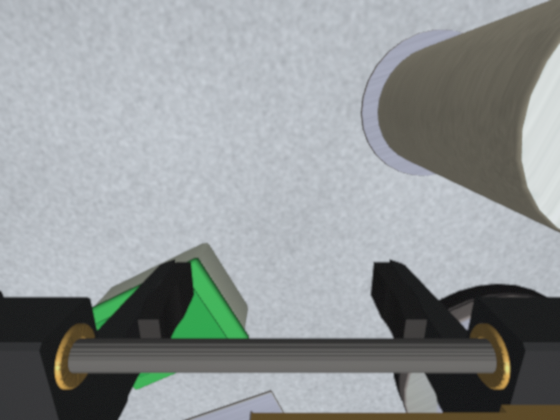

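Candidates in the scene view:
- the white spout on the tube, at (289,228)
- the turquoise look-alike on the table, at (329,231), which is excluded by colour
- a small white one on the table, at (235,282)

The white one on the tube fits: it is the larger of the two non-turquoise ones and has a blue ring. I'll enlarge both views to confirm.

Run:
```python
import cv2,numpy as np
a=cv2.imread("pics/scene0.png")[190:310,210:370]; b=cv2.imread("pics/side0.png")[120:240,190:350]
cv2.imwrite("pics/crop0.png",np.vstack([cv2.resize(i,None,fx=5,fy=5,interpolation=cv2.INTER_CUBIC)[:,:800] for i in (a,)]))
cv2.imwrite("pics/crop1.png",cv2.resize(b,None,fx=5,fy=5,interpolation=cv2.INTER_CUBIC))
```

```text
(no output)
```

View pics/crop0.png

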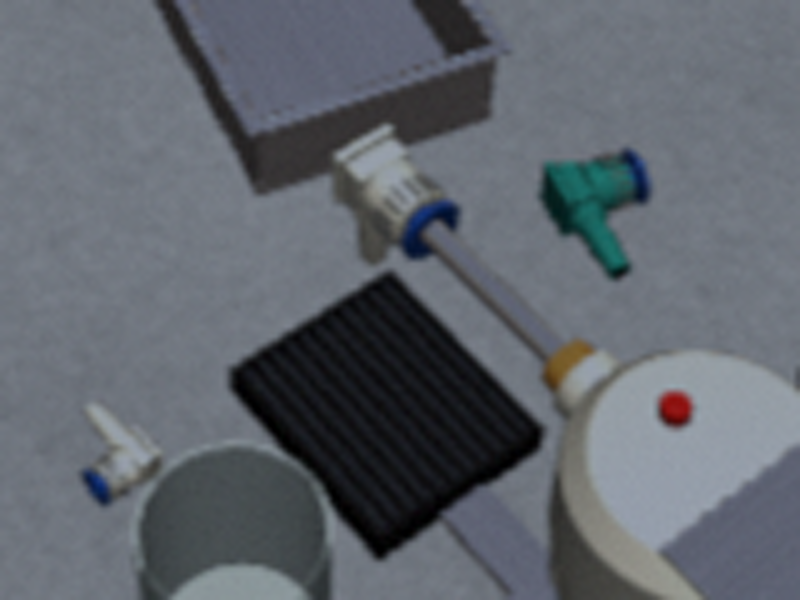

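View pics/crop1.png

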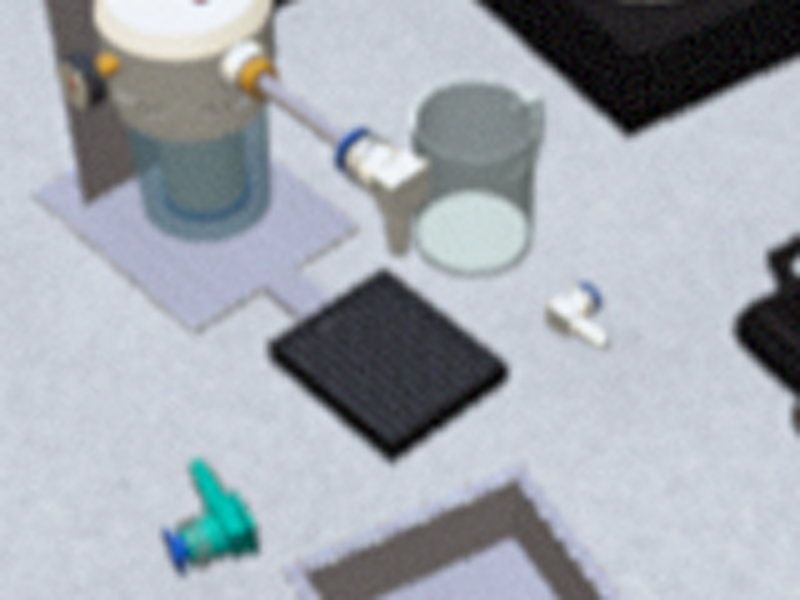

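The crops confirm it. The target is the white spout with the blue ring on the steel tube, at scene (289,230). The small white one at (233,284) and the turquoise one at (329,231) are decoys lying on the table. Next I'll measure.

```bash
cat > h.py <<'E'
import numpy as np,cv2
class V:
    def __init__(s,fn):
        z=np.load(fn); s.p=z["p"];s.d=z["d"];s.E=z["E"];s.f=float(z["f"]);s.cx=float(z["cx"]);s.cy=float(z["cy"])
    def ray(s,u,v):
        r=np.array([(u-s.cx)/s.f,(v-s.cy)/s.f,1.]); return s.E[:3,3], s.E[:3,:3]@r
    def plane(s,u,v,z):
        o,r=s.ray(u,v); return o+r*(z-o[2])/r[2]
    def dep(s,u,v,d=None):
        o,r=s.ray(u,v); return o+r*(s.d[int(round(v)),int(round(u))] if d is None else d)
    def cloud(s):
        h,w=s.d.shape; U,W=np.meshgrid(np.arange(w),np.arange(h))
        r=np.stack([(U-s.cx)/s.f,(W-s.cy)/s.f,np.ones_like(s.d)],-1)*s.d[...,None]
        return r@s.E[:3,:3].T+s.E[:3,3]
    def proj(s,P):
        q=(np.asarray(P)-s.E[:3,3])@s.E[:3,:3]; return q[...,:2]/q[...,2:]*s.f+[s.cx,s.cy]
def tri(rays):
    A=np.zeros((3,3));b=np.zeros(3)
    for o,r in rays:
        r=r/np.linalg.norm(r);M=np.eye(3)-np.outer(r,r);A+=M;b+=M@o
    x=np.linalg.solve(A,b); return x,[np.linalg.norm(np.cross(x-o,r/np.linalg.norm(r))) for o,r in rays]
E
python3 - <<'E'
from h import *
S=V("pics/scene0.npz");D=V("pics/side0.npz")
def pts(v,us):
    return [v.ray(*u) for u in us]
s=lambda x,y:(210+x/5-.4,190+y/5-.4); d=lambda x,y:(190+x/5-.4,120+y/5-.4)
for n,a,b in [("ring",s(431,228),d(352,149)),("brass/tube start",s(556,355),d(263,82)),("red knob",s(676,408),d(203,1))]:
    print(n,a,b,tri([S.ray(*a),D.ray(*b)]))
# blue ring via masks and depth
for n,v,(u0,u1,v0,v1) in (("S",S,(280,310,225,250)),("D",D,(250,270,140,160))):
    sub=v.p[v0:v1,u0:u1].astype(int); m=(sub[...,2]>sub[...,0]+60)
    C=v.cloud()[v0:v1,u0:u1]; yy,xx=np.nonzero(m); print(n,m.sum(),xx.mean()+u0,yy.mean()+v0,np.median(C[m],0),C[m].min(0),C[m].max(0))
# all above-table points around spout
for n,v in (("S",S),("D",D)):
    C=v.cloud(); print(n,"table z",np.median(C[...,2][(abs(C[...,2])<.02)]))
E
```

```text
ring (295.8, 235.2) (260.0, 149.4) (array([0.57389604, 0.12866499, 0.193135  ]), [np.float64(0.0006113974297303955), np.float64(0.0006113974297304947)])
brass/tube start (320.8, 260.6) (242.2, 136.0) (array([0.56499893, 0.21585753, 0.19368969]), [np.float64(0.001730566002670846), np.float64(0.0017305660026708872)])
red knob (344.8, 271.20000000000005) (230.2, 119.8) (array([0.55668432, 0.27676714, 0.22573595]), [np.float64(0.0014541432521231426), np.float64(0.0014541432521232047)])
S 18 294.77777777777777 232.66666666666666 [0.57881765 0.12837579 0.20529837] [0.5657041  0.12626176 0.19974376] [0.58671518 0.13058607 0.20836162]
D 11 259.3636363636364 147.63636363636363 [0.56922765 0.12682954 0.2041223 ] [0.55901611 0.12429223 0.19946468] [0.58085012 0.13027011 0.20777591]
S table z 0.0019383875701532438
D table z -0.0001263813575771433
```

The ring triangulates to z = 0.193 with a ray miss under 1 mm, against 0.190 expected. The tube points along about -84° in the world. Next come the pan and the obstacle layout.

Run:
```python
from h import *
S=V("pics/scene0.npz");D=V("pics/side0.npz")
CS,CD=S.cloud(),D.cloud()
P=np.vstack([CS[S.d>0],CD[D.d>0]])
# top-down height map, 2 mm cells x 0.2..0.9 , y -0.4..0.5
x0,y0,c=0.2,-0.4,0.002
H=np.zeros((450,400),np.float32)
i=((P[:,0]-x0)/c).astype(int);j=((P[:,1]-y0)/c).astype(int)
ok=(i>=0)&(i<400)&(j>=0)&(j<450)&(P[:,2]<.4)
np.maximum.at(H,(j[ok],i[ok]),P[ok,2])
im=cv2.applyColorMap((np.clip(H/.3,0,1)*255).astype(np.uint8),cv2.COLORMAP_JET)
cv2.imwrite("pics/top0.png",im)
for n,x,y,r in [("filter",.56,.30,.13),("around spout",.57,.09,.06)]:
    m=(np.hypot(P[:,0]-x,P[:,1]-y)<r)&(P[:,2]<.6); print(n,np.percentile(P[m,2],[99,99.9,100]), P[m][P[m,2].argmax()])
# pan: rim-level points
m=(P[:,0]>.4)&(P[:,0]<.85)&(P[:,1]>-.3)&(P[:,1]<.09)&(P[:,2]>.058)&(P[:,2]<.072)
Q=P[m]; n,l,st,ce=cv2.connectedComponentsWithStats(cv2.dilate((np.bincount(((Q[:,1]-y0)/c).astype(int)*400+((Q[:,0]-x0)/c).astype(int),minlength=180000).reshape(450,400)>0).astype(np.uint8),np.ones((5,5))))
k=st[1:,4].argmax()+1; lab=l[((Q[:,1]-y0)/c).astype(int),((Q[:,0]-x0)/c).astype(int)]
R=cv2.minAreaRect(Q[lab==k][:,:2].astype(np.float32)*1000); print("pan rim rect mm",R,np.median(Q[lab==k][:,2]))
fl=(np.hypot(P[:,0]-R[0][0]/1e3,P[:,1]-R[0][1]/1e3)<.05); print("floor z",np.median(P[fl,2]))
```

```text
filter [0.23363429 0.23493441 0.23612512] [0.50374931 0.35745739 0.23612512]
around spout [0.20781611 0.20940019 0.20986488] [0.57709139 0.11107185 0.20986488]
pan rim rect mm ((805.99951171875, -168.28627014160156), (263.3946838378906, 87.94498443603516), 89.9834213256836) 0.0647355235474083
floor z 0.058599364813567256
```

View pics/top0.png

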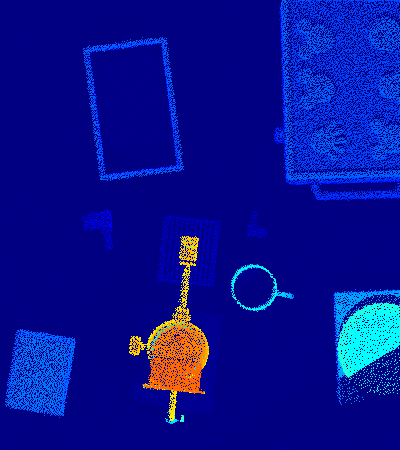

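The height map shows the pan at map pixels (85–182, 40–178), centre near (0.467, -0.18). My first window caught the griddle instead. Now I'll fit the pan and the spout.

Run:
```python
from h import *
S=V("pics/scene0.npz");D=V("pics/side0.npz")
for n,v in (("S",S),("D",D)):
    C=v.cloud(); P=C[v.d>0]
    m=(P[:,0]>.34)&(P[:,0]<.6)&(P[:,1]>-.35)&(P[:,1]<.0)&(P[:,2]>.058)&(P[:,2]<.075)
    R=cv2.minAreaRect(P[m][:,:2].astype(np.float32)*1000); print(n,"pan",R,np.median(P[m,2]))
    fl=(np.hypot(P[:,0]-R[0][0]/1e3,P[:,1]-R[0][1]/1e3)<.05); print(" floor z",np.median(P[fl,2]))
    t=(P[:,2]>.186)&(P[:,2]<.2)&(abs(P[:,0]-.57)<.03)&(P[:,1]>.135)&(P[:,1]<.205)
    vx,vy,x,y=cv2.fitLine(P[t][:,:2].astype(np.float32),cv2.DIST_HUBER,0,.01,.01).ravel(); print(" tube dir deg",np.degrees(np.arctan2(vy,vx)),x,y,"zmax",np.percentile(P[t,2],95))
    s=(P[:,2]>.19)&(P[:,2]<.212)&(abs(P[:,0]-.575)<.04)&(P[:,1]>.05)&(P[:,1]<.134)
    d=np.array([vx,vy])*-np.sign(vy); q=P[s]; a=(q[:,:2]-[x,y])@d; b=(q[:,:2]-[x,y])@[-d[1],d[0]]
    print(" spout along",np.percentile(a,[0,2,98,100]),"across",np.percentile(b,[0,2,98,100]),"ztop",np.percentile(q[:,2],98))
    pt=(a>a.max()-.05); 
    for lo,hi in ((-1,np.percentile(a,1)+.006),(a.max()-.008,1)):
        k=(a>=lo)&(a<=hi); print("  end",q[k].mean(0),q[k].min(0),q[k].max(0),k.sum())
    a0,a1=np.percentile(a,[0.5,99.5]); print(" ctr est",np.array([x,y])+d*(a0+a1)/2,"len",a1-a0)
```

```text
S pan ((467.7207336425781, -183.863037109375), (274.9587707519531, 170.13916015625), 82.13736724853516) 0.06732129259911568
 floor z 0.005185356208448844
 tube dir deg -83.55532 0.5725516 0.17316642 zmax 0.19881367620240573
 spout along [0.03932641 0.04172201 0.09757999 0.09999503] across [-0.0188393  -0.01618367  0.01362876  0.01469092] ztop 0.20862638344394754
  end [0.5772906  0.12918735 0.19880534] [0.56205005 0.12597327 0.19046396] [0.59115524 0.13363322 0.20836162] 57
  end [0.58463031 0.07865909 0.20448642] [0.56695035 0.0727601  0.19060437] [0.59790645 0.08240657 0.20972853] 46
 ctr est [0.58034021 0.10421486] len 0.05882761494171321
D pan ((465.92822265625, -180.60594177246094), (271.7629089355469, 169.4865264892578), 82.7173843383789) 0.06534389507448668
 floor z 0.0028735921306015655
 tube dir deg -84.4269 0.56627643 0.17185953 zmax 0.19721415530937791
 spout along [0.0425874  0.04431486 0.09858199 0.10027837] across [-0.01409255 -0.01349328  0.01755026  0.02101916] ztop 0.2079029708744674
  end [0.57064591 0.12630127 0.20124373] [0.55901611 0.12311604 0.19277217] [0.58436725 0.13027011 0.20777591] 22
  end [0.57793727 0.07608688 0.19985646] [0.56185567 0.07218562 0.19042853] [0.59531023 0.08109977 0.20915186] 40
 ctr est [0.57317095 0.10120213] len 0.0565074707421947
```

Two-view results:

| Item | Measured | Check |
|---|---|---|
| Spout centre | (0.577, 0.102) | top at 0.208 vs 0.207 given |
| Tube direction | -84° | |
| Spout length | 57 mm | 55 given |
| Pan centre | (0.467, -0.182) | rim 0.066 vs 0.065 given |
| Pan long axis | 82.5° | |
| Tallest point on the filter | 0.236 | |

I'll move above the spout, with the jaws along the tube.

```bash
python3 -m pendant '[{"z":-50},{"x":-40,"y":-21,"z":-75,"rz":-0.1},{"x":-95,"y":-51,"z":-75,"rz":-0.2},{"x":-150,"y":-80,"z":-75,"rz":-0.3},{"x":-200,"y":-107,"z":-75,"rz":-0.41}]' 88
```

```text
invalid input at $[0]: expected keys x, y, z, rx, ry, rz
```

```bash
python3 -m pendant '[{"x":0,"y":0,"z":-50,"rx":0,"ry":0,"rz":0},{"x":-40,"y":-21,"z":-75,"rx":0,"ry":0,"rz":-0.1},{"x":-95,"y":-51,"z":-75,"rx":0,"ry":0,"rz":-0.2},{"x":-150,"y":-80,"z":-75,"rx":0,"ry":0,"rz":-0.3},{"x":-200,"y":-107,"z":-75,"rx":0,"ry":0,"rz":-0.41}]' 88
cat > g.py <<'E'
from workcell import status
import numpy as np,sys
from scipy.spatial.transform import Rotation as R
def go(tgt,ydeg):
    o=status.get_obs(); r=R.from_quat(o["orientation"]); p=o["tcp_pos"]
    a=np.radians(ydeg); y=np.array([np.cos(a),np.sin(a),0]); z=np.array([0,0,-1.]); x=np.cross(y,z)
    G=R.from_matrix(np.c_[x,y,z])
    print("t",round(o["time"],3),"tcp",p.round(4),"yaxis",np.degrees(np.arctan2(*r.as_matrix()[1::-1,1])).round(2),"z",r.as_matrix()[:,2].round(4),"w",o["gripper_width"].round(4),"F",o["ft_force"].round(2))
    print("shift mm",(r.inv().apply(np.array(tgt)-p)*1000).round(1),"turn",(r.inv()*G).as_rotvec().round(4))
if __name__=="__main__": go([float(v) for v in sys.argv[1:4]],float(sys.argv[4]))
E
python3 g.py .577 .102 .33 96
```

```text
time: 0.78
tcp_pos: [0.3247, 0.3608, 0.3323]
orientation: [-0.054, 0.999, -0.001, -0.0]
ft_force: [-0.1, 0.4, 0.7]
gripper_width: 0.088Traceback (most recent call last):
  File "g.py", line 10, in <module>
    if __name__=="__main__": go([float(v) for v in sys.argv[1:4]],float(sys.argv[4]))
                             ~~^^^^^^^^^^^^^^^^^^^^^^^^^^^^^^^^^^^^^^^^^^^^^^^^^^^^^^
  File "g.py", line 8, in go
    print("t",round(o["time"],3),"tcp",p.round(4),"yaxis",np.degrees(np.arctan2(*r.as_matrix()[1::-1,1])).round(2),"z",r.as_matrix()[:,2].round(4),"w",o["gripper_width"].round(4),"F",o["ft_force"].round(2))
                                                                                                                                                       ^^^^^^^^^^^^^^^^^^^^^^^^
AttributeError: 'float' object has no attribute 'round'
```

```bash
sed -i 's/o\["gripper_width"\].round(4)/round(float(o["gripper_width"]),4)/' g.py
python3 g.py .577 .102 .33 96
```

```text
t 0.775 tcp [0.3247 0.3608 0.3323] yaxis 96.22 z [-6.0e-04 -1.1e-03 -1.0e+00] w 0.088 F [-0.12  0.42  0.67]
shift mm [-222.7 -284.6    2.4] turn [-0.001  -0.0007  0.0039]
```

```bash
python3 -m pendant '[{"x":-38,"y":-48,"z":0,"rx":0,"ry":0,"rz":0},{"x":-76,"y":-96,"z":0,"rx":0,"ry":0,"rz":0},{"x":-114,"y":-144,"z":0,"rx":0,"ry":0,"rz":0},{"x":-152,"y":-192,"z":0,"rx":0,"ry":0,"rz":0},{"x":-190,"y":-240,"z":2,"rx":0,"ry":0,"rz":0}]'
python3 g.py .577 .102 .33 96
```

```text
time: 1.4
tcp_pos: [0.5408, 0.1411, 0.3303]
orientation: [-0.054, 0.999, -0.0, -0.0]
ft_force: [0.2, 0.6, 1.6]
gripper_width: 0.0883
t 1.4 tcp [0.5408 0.1411 0.3303] yaxis 96.21 z [-6.e-04 -9.e-04 -1.e+00] w 0.0883 F [0.22 0.64 1.58]
shift mm [-31.8 -42.8   0.3] turn [-0.0008 -0.0007  0.0037]
```

```bash
python3 -m pendant '[{"x":-45,"y":-60,"z":0,"rx":0,"ry":0,"rz":0},{"x":-45,"y":-60,"z":0,"rx":0,"ry":0,"rz":0}]'
python3 - <<'E'
from workcell import status, vision
import cv2,numpy as np
c=vision.get_calibration("wrist"); p,d=vision.snapshot("wrist")
cv2.imwrite("pics/wrist1.png",p[:,:,::-1])
np.savez("pics/wrist1.npz",p=p,d=d,E=c["extrinsics"],f=210/np.tan(np.radians(c["fovy"]/2)),cx=c["cx"],cy=c["cy"])
E
python3 g.py .577 .102 .33 96
```

```text
time: 1.65
tcp_pos: [0.5937, 0.0835, 0.3289]
orientation: [-0.052, 0.999, -0.0, -0.001]
ft_force: [-0.6, 0.6, -0.9]
gripper_width: 0.0879
t 1.7 tcp [0.5936 0.0838 0.329 ] yaxis 96.04 z [-0.0023 -0.0011 -1.    ] w 0.088 F [ 0.19 -0.65 -0.99]
shift mm [14.6 19.8 -0.9] turn [-0.0009 -0.0024  0.0006]
```

View pics/wrist1.png

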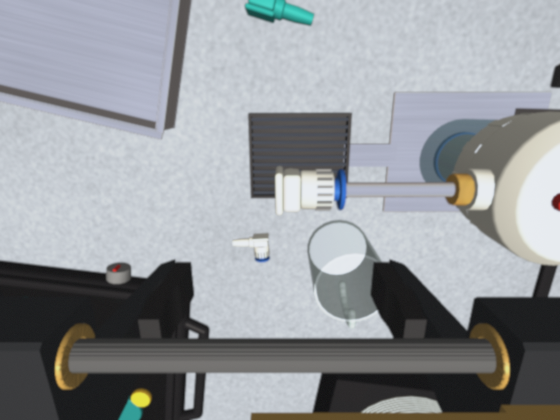

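The wrist view shows the spout at (308,190), with the blue ring at (342,188) and the thumb plate at (279,190). The tube runs level to the brass fitting at (460,189). I overshot by about 20 mm. I'll correct that and take a second wrist view to triangulate.

```bash
python3 -m pendant '[{"x":14,"y":20,"z":30,"rx":0,"ry":0,"rz":0},{"x":14,"y":20,"z":50,"rx":0,"ry":0,"rz":0},{"x":14,"y":20,"z":50,"rx":0,"ry":0,"rz":0}]'
python3 - <<'E'
from workcell import status, vision
import cv2,numpy as np
c=vision.get_calibration("wrist"); p,d=vision.snapshot("wrist")
cv2.imwrite("pics/wrist2.png",p[:,:,::-1])
np.savez("pics/wrist2.npz",p=p,d=d,E=c["extrinsics"],f=210/np.tan(np.radians(c["fovy"]/2)),cx=c["cx"],cy=c["cy"])
E
python3 g.py .577 .102 .28 96
python3 - <<'E'
from h import *
vs=[V("pics/wrist1.npz"),V("pics/wrist2.npz")]
br=[]
for v in vs:
    p=v.p.astype(int); m=((p[...,2]>p[...,0]+60)&(p[...,2]>p[...,1]+30)).astype(np.uint8)
    n,l,st,ce=cv2.connectedComponentsWithStats(m); k=st[1:,4].argmax()+1; print("ring",st[k],ce[k]); br.append(ce[k])
    C=v.cloud(); print(" ring depth pts",np.median(C[l==k],0),C[l==k].max(0))
    P=C[v.d>0]
    t=(P[:,2]>.188)&(P[:,2]<.2)&(abs(P[:,0]-.57)<.03)&(P[:,1]>.138)&(P[:,1]<.2)
    vx,vy,x,y=cv2.fitLine(P[t][:,:2].astype(np.float32),cv2.DIST_HUBER,0,.01,.01).ravel(); print(" tube deg",np.degrees(np.arctan2(vy,vx)),x,y,"top",np.percentile(P[t,2],98))
    s=(P[:,2]>.195)&(P[:,2]<.215)&(abs(P[:,0]-.577)<.03)&(P[:,1]>.05)&(P[:,1]<.134)
    d=np.array([vx,vy])*-np.sign(vy); q=P[s]; a=(q[:,:2]-[x,y])@d; b=(q[:,:2]-[x,y])@[-d[1],d[0]]
    a0,a1=np.percentile(a,[0.5,99.5]); print(" ctr",np.array([x,y])+d*(a0+a1)/2,"len",a1-a0,"across",np.percentile(b,[1,99]),"ztop",np.percentile(q[:,2],98))
print("ring tri",tri([v.ray(*b) for v,b in zip(vs,br)]))
E
```

```text
time: 2.08
tcp_pos: [0.5762, 0.1035, 0.2783]
orientation: [-0.053, 0.999, -0.0, -0.003]
ft_force: [0.4, 0.6, -0.0]
gripper_width: 0.0878
t 2.125 tcp [0.5768 0.1032 0.2795] yaxis 96.11 z [-0.0026 -0.001  -1.    ] w 0.0881 F [0.36 0.09 0.32]
shift mm [-0.  -1.2 -0.5] turn [-0.0007 -0.0027  0.0019]
ring [334 170  13  39 339] [340.45132743 189.40412979]
 ring depth pts [0.57102749 0.12699544 0.20096117] [0.63466526 0.16291446 0.20772863]
 tube deg -83.55887 0.5664574 0.17189024 top 0.19739670275174623
 ctr [0.57407857 0.1043834 ] len 0.05685997736913744 across [-0.01416924  0.01652009] ztop 0.2073078574038684
ring [312 206  14  47 476] [319.25630252 229.53571429]
 ring depth pts [0.56983746 0.12707033 0.20038381] [0.66267665 0.16936629 0.40626953]
 tube deg -83.10879 0.56712884 0.16450343 top 0.19735391655198375
 ctr [0.57437997 0.10450609] len 0.05634399209953464 across [-0.01517496  0.01541525] ztop 0.2072904150232378
ring tri (array([0.57346952, 0.1286994 , 0.19202459]), [np.float64(0.00015466602382132978), np.float64(0.0001546660238213714)])
```

View pics/wrist2.png

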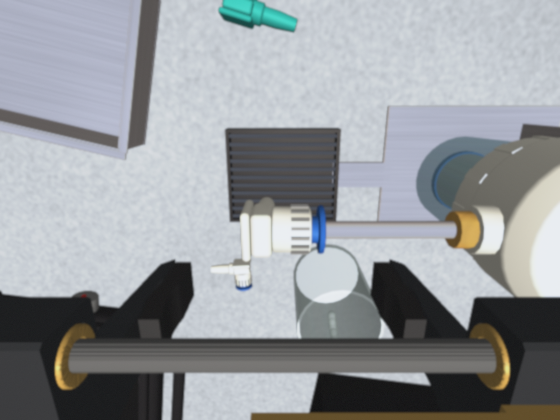

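Two wrist positions agree. The spout centre is about (0.5755, 0.104), the top 0.2073, the tube top 0.1973 and the tube direction -83.5°. The ring triangulates with a 0.2 mm miss. The target TCP is z ≈ 0.218, which puts the tips at about 0.199, just above the tube and 8 mm over the ring.

```bash
python3 g.py .5755 .104 .218 96.5; python3 -m pendant '[{"x":1,"y":1,"z":22,"rx":0,"ry":-0.0027,"rz":-0.007},{"x":1,"y":1,"z":45,"rx":0,"ry":-0.0027,"rz":-0.007},{"x":1,"y":1,"z":57,"rx":0,"ry":-0.0027,"rz":-0.007},{"x":1,"y":1,"z":57,"rx":0,"ry":-0.0027,"rz":-0.007}]'; python3 g.py .5755 .104 .218 96.5
```

```text
t 2.125 tcp [0.5768 0.1032 0.2795] yaxis 96.11 z [-0.0026 -0.001  -1.    ] w 0.0881 F [0.36 0.09 0.32]
shift mm [ 1.1  1.  61.5] turn [-0.0007 -0.0027 -0.0069]
time: 2.62
tcp_pos: [0.5756, 0.1042, 0.2228]
orientation: [-0.057, 0.998, -0.0, -0.0]
ft_force: [-0.3, 0.2, 0.2]
gripper_width: 0.0883
t 2.625 tcp [0.5756 0.1042 0.2228] yaxis 96.52 z [ 0.e+00 -7.e-04 -1.e+00] w 0.0883 F [-0.25  0.24  0.17]
shift mm [ 0.2 -0.1  4.8] turn [-0.0007 -0.0001  0.0003]
```

```bash
python3 -m pendant '[{"x":0,"y":0,"z":4.8,"rx":0,"ry":0,"rz":0},{"x":0,"y":0,"z":4.8,"rx":0,"ry":0,"rz":0}]'
python3 - <<'E'
from workcell import vision
import cv2,numpy as np
for n in ("wrist","side"):
    c=vision.get_calibration(n); p,d=vision.snapshot(n)
    cv2.imwrite(f"pics/{n}3.png",p[:,:,::-1] if n=="wrist" else cv2.resize(p[110:210,200:330,::-1],None,fx=6,fy=6,interpolation=cv2.INTER_CUBIC))
    np.savez(f"pics/{n}3.npz",p=p,d=d,E=c["extrinsics"],f=210/np.tan(np.radians(c["fovy"]/2)),cx=c["cx"],cy=c["cy"])
E
python3 g.py .5755 .104 .218 96.5
```

```text
time: 2.88
tcp_pos: [0.5757, 0.1042, 0.2183]
orientation: [-0.057, 0.998, -0.0, 0.0]
ft_force: [0.4, 0.2, -0.4]
gripper_width: 0.0883
t 2.975 tcp [0.5758 0.1042 0.2184] yaxis 96.51 z [ 7.e-04 -7.e-04 -1.e+00] w 0.0881 F [ 0.35 -0.46  0.11]
shift mm [ 0.3 -0.1  0.4] turn [-0.0008  0.0006  0.0002]
```

View pics/wrist3.png

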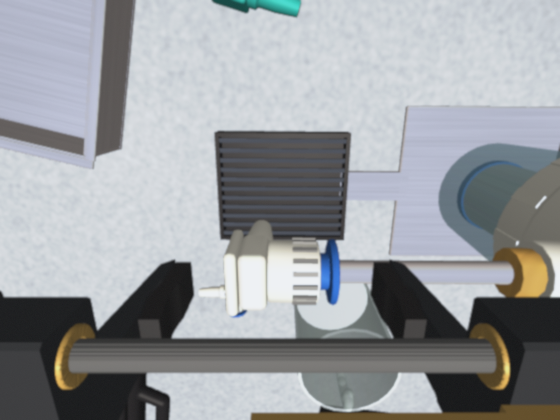

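View pics/side3.png

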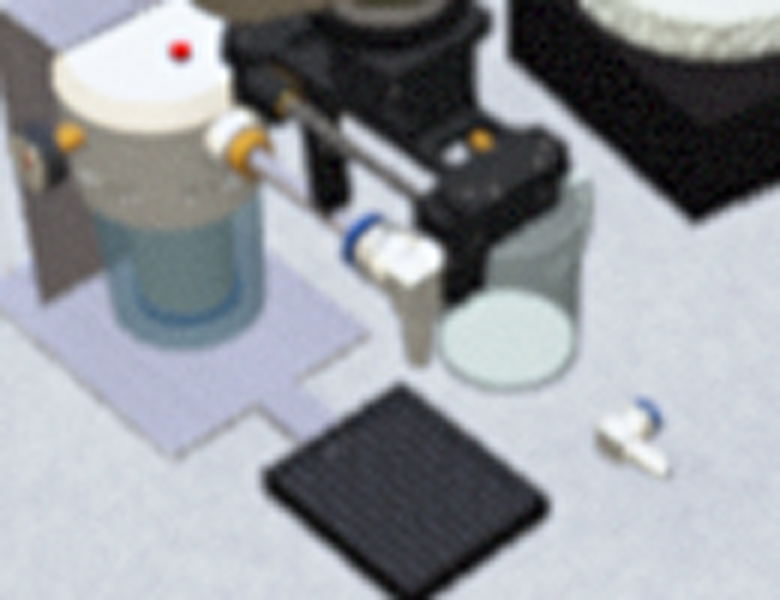

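The side view doesn't match: both fingers appear behind the tube, on its far side, rather than over it. I won't close until I've checked where the fingers really are against the reported TCP.

Run:
```python
from h import *
W=V("pics/wrist3.npz");D=V("pics/side3.npz")
T=np.array([.5758,.1042,.2184]); yv=np.array([np.cos(np.radians(96.5)),np.sin(np.radians(96.5)),0])
for n,P in (("tcp",T),("tip ring side",T+yv*.044-[0,0,.019]),("tip thumb side",T-yv*.044-[0,0,.019]),("spout ctr",np.array([.5755,.104,.19]))):
    print(n,P.round(3),"wrist",W.proj(P).round(1),"side px",D.proj(P).round(1),"crop",((D.proj(P)-[200,110])*6).round(0))
C=D.cloud()
for (x,y) in ((330,190),(325,150),(455,270),(470,190),(330,205),(400,255)):
    u,v=200+x//6,110+y//6; print("side crop",(x,y),C[v,u].round(3),D.p[v,u])
CW=W.cloud()
for (u,v) in ((175,290),(390,290),(180,270),(385,270),(148,335),(280,265),(333,265),(400,272)): print("wrist",(u,v),CW[v,u].round(3),W.d[v,u])
```

```text
tcp [0.576 0.104 0.218] wrist [282.5 300.6] side px [264.9 147.2] crop [390. 223.]
tip ring side [0.571 0.148 0.199] wrist [371.7 278.9] side px [255.9 145. ] crop [335. 210.]
tip thumb side [0.581 0.06  0.199] wrist [193.3 278.6] side px [274.7 158.9] crop [448. 293.]
spout ctr [0.576 0.104 0.19 ] wrist [282.2 269.1] side px [265.1 154.2] crop [391. 265.]
side crop (330, 190) [0.568 0.148 0.218] [23 19 21]
side crop (325, 150) [0.564 0.144 0.246] [33 33 27]
side crop (455, 270) [0.572 0.046 0.231] [21 23 22]
side crop (470, 190) [0.563 0.019 0.308] [70 69 70]
side crop (330, 205) [0.569 0.149 0.204] [39 37 42]
side crop (400, 255) [0.576 0.1   0.201] [237 240 244]
wrist (175, 290) [0.573 0.058 0.222] 0.14119242
wrist (390, 290) [0.562 0.148 0.224] 0.13939387
wrist (180, 270) [0.572 0.056 0.208] 0.15444301
wrist (385, 270) [0.56  0.149 0.209] 0.15246649
wrist (148, 335) [0.579 0.055 0.245] 0.12177239
wrist (280, 265) [0.567 0.102 0.203] 0.1594302
wrist (333, 265) [0.564 0.127 0.203] 0.15899436
wrist (400, 272) [0.559 0.155 0.213] 0.14844505
```

That was only perspective. Side depth puts the ring-side fingertip at (0.569, 0.149, 0.204), on the near face of a finger centred at x ≈ 0.577 and directly above the tube. Thumb-side points match too. Closing now.

```bash
python3 -m pendant '[{"x":0,"y":0,"z":0,"rx":0,"ry":0,"rz":0},{"x":0,"y":0,"z":0,"rx":0,"ry":0,"rz":0},{"x":0,"y":0,"z":0,"rx":0,"ry":0,"rz":0},{"x":0,"y":0,"z":0,"rx":0,"ry":0,"rz":0}]' 40
python3 g.py .5755 .104 .218 96.5
```

```text
time: 3.48
tcp_pos: [0.5758, 0.1041, 0.2184]
orientation: [-0.057, 0.998, -0.0, 0.0]
ft_force: [-0.7, -0.0, 2.7]
gripper_width: 0.0508
t 3.475 tcp [0.5758 0.1041 0.2184] yaxis 96.52 z [ 8.e-04 -9.e-04 -1.e+00] w 0.0508 F [-0.71 -0.02  2.71]
shift mm [ 0.3 -0.1  0.4] turn [-0.001   0.0007  0.0003]
```

The fingers stopped at 50.8 mm, which is the 51 mm expected with the ring fully in. A quick picture before I pull.

```bash
cat > snap.py <<'E'
import sys
from workcell import vision
import cv2,numpy as np
for n in sys.argv[2:]:
    c=vision.get_calibration(n); p,d=vision.snapshot(n); t=sys.argv[1]
    cv2.imwrite(f"pics/{n}{t}.png",p[:,:,::-1])
    np.savez(f"pics/{n}{t}.npz",p=p,d=d,E=c["extrinsics"],f=210/np.tan(np.radians(c["fovy"]/2)),cx=c["cx"],cy=c["cy"])
E
python3 snap.py 4 wrist
```

```text
(no output)
```

View pics/wrist4.png

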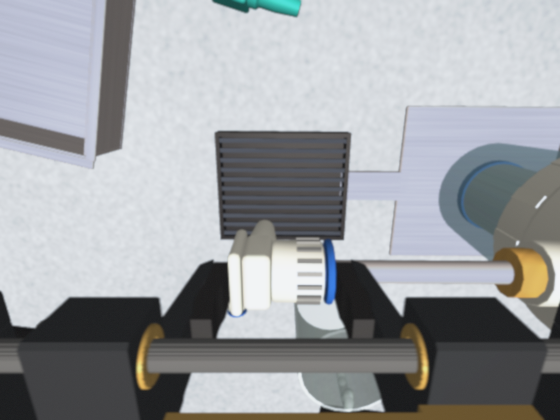

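The fingers bear on the ring at (331,270) and the thumb plate at (236,270), and the ring sits in against the barrel. Now I draw straight off along tool -y, slowly.

```bash
python3 -m pendant '[{"x":0,"y":-5,"z":0,"rx":0,"ry":0,"rz":0},{"x":0,"y":-12,"z":0,"rx":0,"ry":0,"rz":0},{"x":0,"y":-19,"z":0,"rx":0,"ry":0,"rz":0},{"x":0,"y":-26,"z":0,"rx":0,"ry":0,"rz":0},{"x":0,"y":-33,"z":0,"rx":0,"ry":0,"rz":0}]'
python3 g.py .5826 .0422 .2184 96.5
```

```text
time: 4.15
tcp_pos: [0.5796, 0.0706, 0.2184]
orientation: [-0.057, 0.998, -0.0, 0.0]
ft_force: [-0.0, 0.5, -1.5]
gripper_width: 0.0505
t 4.15 tcp [0.5796 0.0706 0.2184] yaxis 96.5 z [ 6.e-04 -9.e-04 -1.e+00] w 0.0505 F [-0.04  0.52 -1.46]
shift mm [  0.2 -28.6   0. ] turn [-0.001   0.0005 -0.    ]
```

Width is holding at 50.5 mm and the force is low. I'll continue straight until well clear.

```bash
python3 -m pendant '[{"x":0,"y":-8,"z":0,"rx":0,"ry":0,"rz":0},{"x":0,"y":-16,"z":0,"rx":0,"ry":0,"rz":0},{"x":0,"y":-24,"z":0,"rx":0,"ry":0,"rz":0},{"x":0,"y":-32,"z":0,"rx":0,"ry":0,"rz":0},{"x":0,"y":-32,"z":0,"rx":0,"ry":0,"rz":0}]'
python3 snap.py 5 wrist; python3 g.py .467 -.182 .2184 90
```

```text
time: 4.78
tcp_pos: [0.5833, 0.0383, 0.2184]
orientation: [-0.056, 0.998, -0.0, 0.0]
ft_force: [-0.1, 0.1, -1.9]
gripper_width: 0.0501
t 4.825 tcp [0.5832 0.0387 0.2184] yaxis 96.47 z [ 6.e-04 -8.e-04 -1.e+00] w 0.0501 F [-0.17  0.57 -1.2 ]
shift mm [ 1.404e+02 -2.061e+02  1.000e-01] turn [-0.0009  0.0005  0.113 ]
```

View pics/wrist5.png

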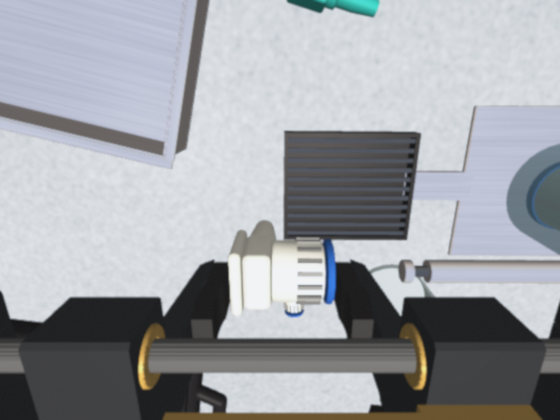

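The spout is clear and still squeezed: the tube's bare end shows at (408,271), about 40 mm behind the ring finger, and the width is 50.1 mm. Now I carry it over the pan, turning by 0.24 rad to align with it.

```bash
python3 -m pendant '[{"x":15,"y":-22,"z":0,"rx":0,"ry":0,"rz":0.03},{"x":38,"y":-56,"z":0,"rx":0,"ry":0,"rz":0.08},{"x":62,"y":-90,"z":0,"rx":0,"ry":0,"rz":0.13},{"x":86,"y":-124,"z":0,"rx":0,"ry":0,"rz":0.18},{"x":110,"y":-158,"z":0,"rx":0,"ry":0,"rz":0.24}]'
python3 g.py .467 -.175 .2184 82.5
```

```text
time: 5.45
tcp_pos: [0.4911, -0.1315, 0.2187]
orientation: [0.064, 0.998, -0.0, 0.001]
ft_force: [0.2, 0.2, 0.2]
gripper_width: 0.0505
t 5.45 tcp [ 0.4911 -0.1315  0.2187] yaxis 82.65 z [ 1.e-03 -9.e-04 -1.e+00] w 0.0505 F [0.19 0.24 0.17]
shift mm [ 18.3 -46.2   0.3] turn [-0.0008  0.0011  0.0026]
```

```bash
python3 -m pendant '[{"x":7,"y":-18,"z":0,"rx":0,"ry":0,"rz":0},{"x":14,"y":-36,"z":0,"rx":0,"ry":0,"rz":0},{"x":18,"y":-46,"z":0,"rx":0,"ry":0,"rz":0},{"x":18,"y":-46,"z":0,"rx":0,"ry":0,"rz":0}]'
python3 snap.py 6 wrist side; python3 g.py .467 -.175 .0935 82.5
```

```text
time: 5.95
tcp_pos: [0.4673, -0.1749, 0.2187]
orientation: [0.064, 0.998, -0.0, 0.001]
ft_force: [0.5, 0.8, -1.6]
gripper_width: 0.0503
t 6.05 tcp [ 0.4676 -0.1744  0.2187] yaxis 82.67 z [ 1.1e-03 -8.0e-04 -1.0e+00] w 0.0501 F [ 1.24 -0.88 -1.39]
shift mm [  0.6  -0.6 125.2] turn [-0.0006  0.0012  0.003 ]
```

View pics/wrist6.png

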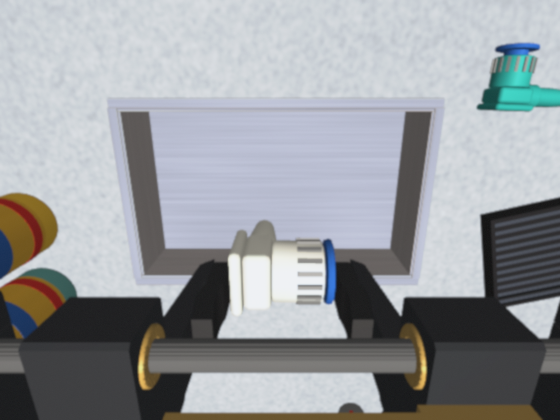

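View pics/side6.png

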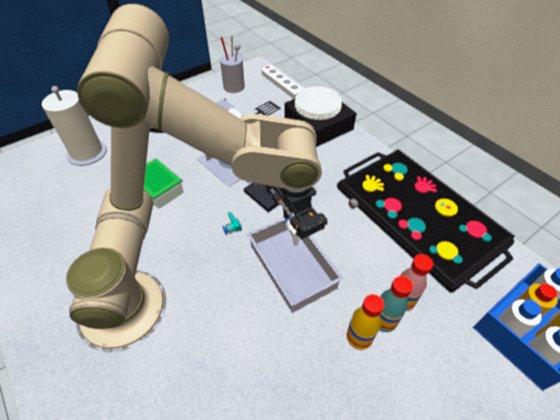

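The wrist view shows the pan rim from (108,100) to (443,285), with the spout at (285,270) in front of its far edge by perspective. Two bottles appear at the left, so I'll check the pan centre and bottle clearance numerically before lowering.

Run:
```python
from h import *
W=V("pics/wrist6.npz");S=V("pics/scene0.npz");D=V("pics/side0.npz")
for n,v in (("wrist6",W),("side6",V("pics/side6.npz"))):
    P=v.cloud()[v.d>0]
    m=(P[:,0]>.34)&(P[:,0]<.6)&(P[:,1]>-.34)&(P[:,1]<-.02)&(P[:,2]>.058)&(P[:,2]<.072)
    print(n,cv2.minAreaRect(P[m][:,:2].astype(np.float32)*1000),np.median(P[m,2]))
for n,v in (("S",S),("D",D)):
    P=v.cloud()[v.d>0]
    m=(P[:,0]>.2)&(P[:,0]<.9)&(P[:,1]>-.6)&(P[:,1]<-.2)&(P[:,2]>.1)&(P[:,2]<.25)
    # position in pan/tool frame at target
    a=np.radians(82.5); y=np.array([np.cos(a),np.sin(a)]); x=np.array([-y[1],y[0]]); q=P[m][:,:2]-[.467,-.175]
    print(n,"bottle pts",m.sum(),"xy min/max",P[m][:,:2].min(0),P[m][:,:2].max(0),"tool y max",(q@y).max(),"tool x range",(q@x).min(),(q@x).max())
# spout tip from wrist view: lowest held points
P=W.cloud()[W.d>0]; m=(np.hypot(P[:,0]-.467,P[:,1]+.175)<.06)&(P[:,2]>.1)&(P[:,2]<.215); print("held z range",P[m,2].min(),np.percentile(P[m,2],98))
```

```text
wrist6 ((465.44775390625, -180.8785858154297), (270.6510314941406, 167.72576904296875), 82.6928939819336) 0.06601777795514666
side6 ((466.02392578125, -181.7985382080078), (272.283935546875, 169.2866668701172), 82.66039276123047) 0.06548204992271933
S bottle pts 1865 xy min/max [ 0.4443273  -0.49207379] [ 0.68461607 -0.41842839] tool y max -0.2182042229909153 tool x range -0.25258772914287103 -0.012989167477597863
D bottle pts 2616 xy min/max [ 0.43894033 -0.50061409] [ 0.67130437 -0.42006504] tool y max -0.21899555244686028 tool x range -0.23948605366844045 -0.009091798758247331
held z range 0.1303359168216331 0.21327833066589255
```

Four views agree that the pan centre is (0.466, -0.182). The bottles are 218 mm away along tool -y and the gripper's half-width is 94 mm, so it clears. I'll lower 123 mm, leaving the nozzle tip about 4 mm above the floor.

```bash
python3 -m pendant '[{"x":1,"y":-1,"z":15,"rx":0,"ry":0,"rz":0},{"x":1,"y":-1,"z":42,"rx":0,"ry":0,"rz":0},{"x":1,"y":-1,"z":70,"rx":0,"ry":0,"rz":0},{"x":1,"y":-1,"z":95,"rx":0,"ry":0,"rz":0},{"x":1,"y":-1,"z":110,"rx":0,"ry":0,"rz":0}]'
python3 g.py .467 -.175 .0955 82.5
```

```text
time: 6.68
tcp_pos: [0.4667, -0.1744, 0.1076]
orientation: [0.063, 0.998, 0.0, 0.0]
ft_force: [0.3, 0.2, -1.5]
gripper_width: 0.0503
t 6.675 tcp [ 0.4667 -0.1744  0.1076] yaxis 82.72 z [ 1.e-04  1.e-04 -1.e+00] w 0.0503 F [ 0.35  0.22 -1.49]
shift mm [-0.4 -0.5 12.1] turn [0.0001 0.0001 0.0039]
```

```bash
python3 -m pendant '[{"x":0,"y":0,"z":6,"rx":0,"ry":0,"rz":0},{"x":0,"y":0,"z":12,"rx":0,"ry":0,"rz":0},{"x":0,"y":0,"z":12,"rx":0,"ry":0,"rz":0},{"x":0,"y":0,"z":12,"rx":0,"ry":0,"rz":0}]'
python3 snap.py 7 side wrist; python3 g.py .467 -.175 .0955 82.5
python3 - <<'E'
import cv2
a=cv2.imread("pics/side7.png")[190:320,220:380]; cv2.imwrite("pics/side7c.png",cv2.resize(a,None,fx=4.5,fy=4.5,interpolation=cv2.INTER_CUBIC))
E
```

```text
time: 7.18
tcp_pos: [0.4669, -0.1745, 0.096]
orientation: [0.063, 0.998, -0.0, 0.0]
ft_force: [0.4, 0.2, -1.2]
gripper_width: 0.0502
t 7.275 tcp [ 0.4668 -0.1745  0.0959] yaxis 82.73 z [ 7.e-04 -3.e-04 -1.e+00] w 0.0501 F [ 0.31 -0.42 -1.14]
shift mm [-0.3 -0.5  0.4] turn [-0.0003  0.0007  0.0039]
```

View pics/side7c.png

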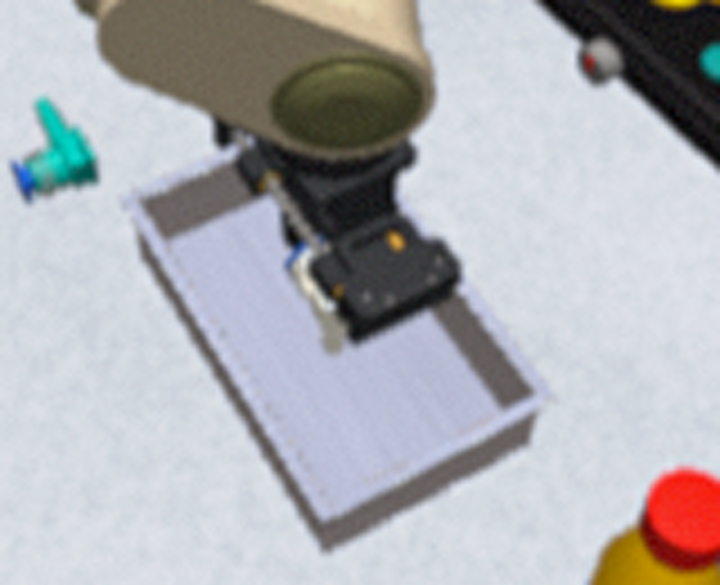

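View pics/wrist7.png

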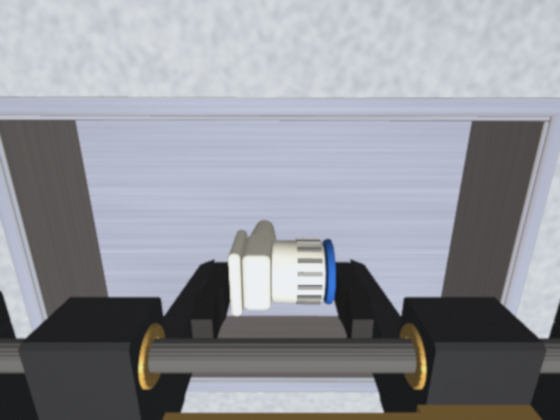

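The spout is held inside the pan, with the nozzle tip near the floor in the side crop at (330,340). The walls are clear all round. Opening now.

```bash
python3 -m pendant '[{"x":0,"y":0,"z":0,"rx":0,"ry":0,"rz":0},{"x":0,"y":0,"z":0,"rx":0,"ry":0,"rz":0},{"x":0,"y":0,"z":0,"rx":0,"ry":0,"rz":0},{"x":0,"y":0,"z":0,"rx":0,"ry":0,"rz":0}]' 88
python3 snap.py 8 wrist; python3 g.py .467 -.175 .30 82.5
```

```text
time: 7.78
tcp_pos: [0.4668, -0.1745, 0.096]
orientation: [0.063, 0.998, -0.0, 0.0]
ft_force: [0.1, -0.2, 1.1]
gripper_width: 0.0875
t 7.825 tcp [ 0.4668 -0.1745  0.096 ] yaxis 82.72 z [ 8.e-04 -4.e-04 -1.e+00] w 0.0878 F [-0.72  0.46  0.24]
shift mm [  -0.4   -0.5 -204. ] turn [-0.0003  0.0008  0.0039]
```

View pics/wrist8.png

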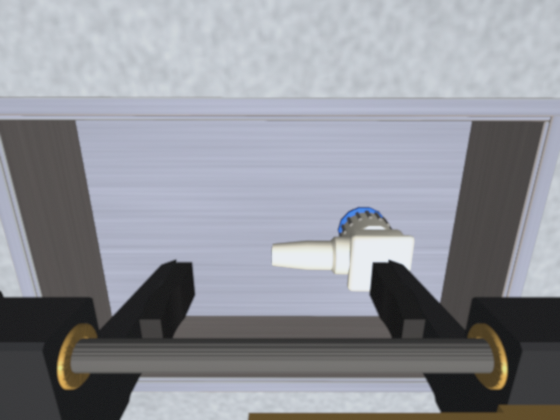

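The spout has dropped free and stands on its ring in the pan at (375,260), below the fingers. I'll withdraw straight up.

```bash
python3 -m pendant '[{"x":0,"y":0,"z":-15,"rx":0,"ry":0,"rz":0},{"x":0,"y":0,"z":-50,"rx":0,"ry":0,"rz":0},{"x":0,"y":0,"z":-100,"rx":0,"ry":0,"rz":0},{"x":0,"y":0,"z":-150,"rx":0,"ry":0,"rz":0},{"x":0,"y":0,"z":-180,"rx":0,"ry":0,"rz":0}]'
python3 -m pendant '[{"x":0,"y":0,"z":-20,"rx":0,"ry":0,"rz":0},{"x":0,"y":0,"z":-20,"rx":0,"ry":0,"rz":0},{"x":0,"y":0,"z":-20,"rx":0,"ry":0,"rz":0}]'
python3 snap.py 9 wrist scene
python3 - <<'E'
from h import *
W=V("pics/wrist9.npz");S=V("pics/scene9.npz")
for n,v in (("wrist",W),("scene",S)):
    P=v.cloud()[v.d>0]
    m=(P[:,0]>.34)&(P[:,0]<.6)&(P[:,1]>-.34)&(P[:,1]<-.02)&(P[:,2]>.058)&(P[:,2]<.072)
    R=cv2.minAreaRect(P[m][:,:2].astype(np.float32)*1000);print(n,"pan",R,np.median(P[m,2]))
    a=np.radians(82.7);y=np.array([np.cos(a),np.sin(a)]);x=np.array([y[1],-y[0]])
    q=P[:,:2]-np.array(R[0])/1e3; i=(abs(q@x)<.068)&(abs(q@y)<.115)&(P[:,2]>.015)&(P[:,2]<.12)
    print(" spout pts",i.sum(),"in pan x",(q[i]@x).min(),(q[i]@x).max(),"y",(q[i]@y).min(),(q[i]@y).max(),"z max",P[i,2].max())
E
python3 g.py .467 -.175 .30 82.5
```

```text
time: 8.45
tcp_pos: [0.4668, -0.1745, 0.2785]
orientation: [0.063, 0.998, -0.001, 0.002]
ft_force: [-0.2, 0.1, 0.3]
gripper_width: 0.0881
time: 8.82
tcp_pos: [0.4664, -0.1743, 0.2973]
orientation: [0.063, 0.998, -0.0, 0.001]
ft_force: [-0.4, -0.5, -0.3]
gripper_width: 0.0881
wrist pan ((464.90740966796875, -180.7169647216797), (270.87939453125, 167.093017578125), 82.8052749633789) 0.06588125122913446
 spout pts 1557 in pan x -0.015039563681230605 0.01869352719916092 y 0.0015310795496858058 0.07791659448358676 z max 0.061010715956660855
scene pan ((467.5349426269531, -182.92501831054688), (273.2834167480469, 169.37411499023438), 82.4463119506836) 0.06689927077792623
 spout pts 237 in pan x -0.014953461939844806 0.019520912764607577 y -0.0009309439793828507 0.07959609248487659 z max 0.06394258738128389
t 8.925 tcp [ 0.4665 -0.1743  0.2973] yaxis 82.72 z [ 1.3e-03 -8.0e-04 -1.0e+00] w 0.0881 F [ 0.2   0.34 -0.58]
shift mm [-0.6 -0.6 -2.7] turn [-0.0006  0.0014  0.0039]
```

View pics/wrist9.png

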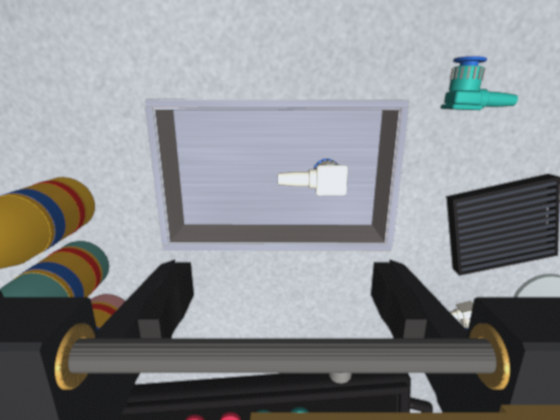

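View pics/scene9.png

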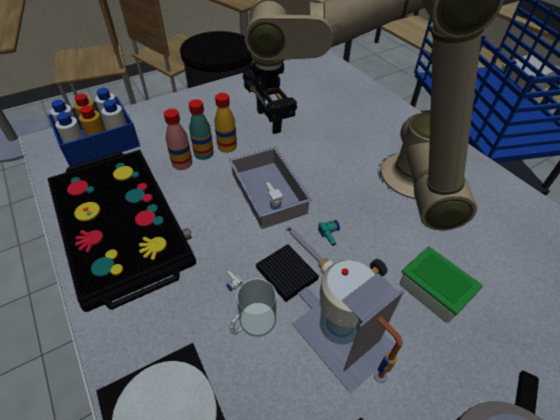

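The spout rests in the pan at wrist (322,180) and scene (273,195), top at about 61 mm and well inside the walls. The pan is level and hasn't moved, and the bottles, jug and box look as they did at the start. The arm is clear, so I'm handing in.

```bash
python3 -c "
from workcell import workorder
print(workorder.hand_in())"
```

```text
the job is handed in; nothing more can be done
None
```

The spout is off the filter and resting in the stainless pan. I handed the job in at about 9 s on the robot's clock, and no verdict was reported.

**What I did:** I squeezed the blue ring in; the fingers stopped at 50.8 mm, against 51 mm expected with the ring fully in. Still squeezing, I drew the spout about 65 mm straight along the tube. I then lowered it into the pan until the nozzle tip was an estimated 4 mm above the floor, opened the fingers and raised the arm clear.

**Last checks:**
- **Spout:** wrist and scene views both place it inside the pan, within 20 mm of the centre across and up to 80 mm along. Its top is about 61–64 mm above the table. It tipped when released and now stands on its ring end.
- **Pan:** it is level and did not move, within about 2 mm.
- **Jug, bottles and box:** they look unmoved in the last pictures; I did not measure them again.
- **Arm:** the tool reads under 1 N and the gripper is about 0.2 m above the pan.

**What disagreed:**
- The views differed by up to about 7 mm on the spout's position and 2 mm on height. I used the two close wrist views.
- The side picture first seemed to show the fingers behind the tube. A depth check showed that was perspective.
- One carry move overshot by about 25 mm, well above everything, and I corrected it.

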